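# Put four laundry products back on their own drip mats

## Task

On the laundry counter the four products have been put back on the wrong drip mats. Move them so that the red jug, blue tub, yellow bottle and green flask each stand upright in the middle of the mat of their own colour; the empty grey mat is there to park a product on while you swap, and must be empty again at the end. Do not tip any of them over, and leave the small white dosing cup where it stands.

Things in the scene. Friction and masses are not known exactly. Their poses are not given: they have to be found in the camera images.
- red_jug_center (a point): red detergent jug, 120 mm tall: box-shaped body 64 x 48 mm and 70 mm high, shoulder, then a round red cap 36 mm across from 82 to 120 mm above its foot, centred, good to grip. The point is its centre line, half-way up (60 mm above its foot); z up. About 0.3 kg
- blue_tub_center (a point): blue round stain-remover tub, 82 mm tall: body 58 mm across, lid 60 mm across from 64 to 82 mm above its foot; a white dot on the lid. Its straight side is gripped just under or at the lid. The point is its centre line, half-way up (41 mm above its foot); z up. About 0.28 kg
- yellow_bottle_center (a point): slim round yellow bottle, 112 mm tall: body 48 mm across and 64 mm high, tapering to a yellow cap 32 mm across from 78 to 112 mm above its foot. The point is its centre line, half-way up (56 mm above its foot); z up. About 0.22 kg
- green_flask_center (a point): green flask, 112 mm tall: rounded box body 56 x 42 mm and 66 mm high, shoulder, then a round green cap 34 mm across from 76 to 112 mm above its foot, centred. The point is its centre line, half-way up (56 mm above its foot); z up. About 0.26 kg
- red_mat_top (a point): red round flat drip mat, 104 mm across, 5 mm thick, no rim, fixed to the counter; home of the red jug; a wrong product stands on it at the start, within 8 mm of its middle, and its coloured border shows around it. The point is the middle of its upper face, 5 mm above the counter (z = 0.005)
- blue_mat_top (a point): blue round flat drip mat, 104 mm across, 5 mm thick, no rim, fixed to the counter; home of the blue tub; a wrong product stands on it at the start, within 8 mm of its middle, and its coloured border shows around it. The point is the middle of its upper face, 5 mm above the counter (z = 0.005)
- yellow_mat_top (a point): yellow round flat drip mat, 104 mm across, 5 mm thick, no rim, fixed to the counter; home of the yellow bottle; a wrong product stands on it at the start, within 8 mm of its middle, and its coloured border shows around it. The point is the middle of its upper face, 5 mm above the counter (z = 0.005)
- green_mat_top (a point): green round flat drip mat, 104 mm across, 5 mm thick, no rim, fixed to the counter; home of the green flask; a wrong product stands on it at the start, within 8 mm of its middle, and its coloured border shows around it. The point is the middle of its upper face, 5 mm above the counter (z = 0.005)
- grey_mat_top (a point): grey round flat drip mat, 104 mm across, 5 mm thick, no rim, fixed to the counter and empty at the start: the spare parking place. The point is the middle of its upper face, 5 mm above the counter (z = 0.005)
- dosing_cup_center (a point): small open white plastic dosing cup, 52 mm across, 42 mm tall, loose on the counter among the mats; to be left alone. The point is its centre, half-way up

How it is judged:
At the end, for the whole second after the job is handed in: Each product stands upright (within 0.1 rad) on the mat of its own colour, its centre within 15 mm of the mat's centre, at rest and released, so that the grey mat is empty; the dosing cup is within 30 mm of where it started (horizontal distance between red_jug_center and red_mat_top below 0.015 m and angle between each of red_jug_center, blue_tub_center, yellow_bottle_center, green_flask_center's own z axis and vertical below 0.1 rad and z of red_jug_center in the frame of red_mat_top below 0.07 m and linear speed of each of red_jug, blue_tub, yellow_bottle, green_flask below 0.02 m/s and horizontal distance between blue_tub_center and blue_mat_top below 0.015 m and z of blue_tub_center in the frame of blue_mat_top below 0.07 m and horizontal distance between yellow_bottle_center and yellow_mat_top below 0.015 m and z of yellow_bottle_center in the frame of yellow_mat_top below 0.07 m and horizontal distance between green_flask_center and green_mat_top below 0.015 m and z of green_flask_center in the frame of green_mat_top below 0.07 m and distance of dosing_cup_center from where it was at the start of the episode below 0.03 m); the robot touches nothing.
It fails at once if the red jug is tipped over (tilted more than 0.6 rad) (angle between red_jug_center's own z axis and vertical above 0.6 rad).
It fails at once if the blue tub is tipped over (tilted more than 0.6 rad) (angle between blue_tub_center's own z axis and vertical above 0.6 rad).
It fails at once if the yellow bottle is tipped over (tilted more than 0.6 rad) (angle between yellow_bottle_center's own z axis and vertical above 0.6 rad).
It fails at once if the green flask is tipped over (tilted more than 0.6 rad) (angle between green_flask_center's own z axis and vertical above 0.6 rad).
It fails at once if the dosing cup is pushed more than 30 mm away (distance of dosing_cup_center from where it was at the start of the episode above 0.03 m).
It also fails if it takes over 128 s, if anything falls off the work surface, if the arm or the gripper's body presses on something with over 40 N, if the wrist force passes 120 N, or if a joint passes its speed limit or range.

## Robot

A 6-joint arm with a two-finger parallel gripper is mounted at the origin on the work surface. World frame = base frame: x ahead of the robot, y to its left, z up, the work surface at z = 0. Lengths are in m, angles in rad, forces in N, time in s.
With the tool pointing down it reaches from about 0.325 to 0.9 m from the base axis. Payload 6.1 kg.
Tool frame: the origin (TCP) lies midway between the tips of the shut fingers; the grasp point (between the pads) lies 19 mm behind it; z points along the fingers, y is the line along which they close (so a half turn about z gives the same grasp; the last joint's range is limited). The gripper opens to 85 mm and grips with 20 to 120 N. Pads are 22 mm wide; open, the fingers measure 114 mm over their backs; the gripper's body (76 mm by 85 mm) begins 54 mm behind the grasp point. The pads swing forward as they close: fully open they stand 13 mm farther back than shut.
Start: joints at [-1.357, 0.22, 1.526, -0, 1.395, -0.126], TCP at [0.208, -0.589, 0.231] pointing down, gripper open.
Joint ranges: [-2.98, 2.98], [-0.91, 2.08], [0.09, 2.57], [-1.24, 4.39], [0.2, 2.65], [-2.68, 2.68]. Speed limits (rad/s): [2.57, 2.57, 3.01, 3.14, 3.14, 3.14].

## Interface

Orientations are given as [roll, pitch, yaw] about the fixed x, y, z axes, in that order (R = Rz(yaw) Ry(pitch) Rx(roll)).
In Python, from plant import movep, move_l, set_joints, gripper_to, hold, inverse_kinematics, observe, get_image, get_calibration, Unreachable, job_done gives the robot as it stands. Calls block until the motion is done:
- movep(position, orientation): joint-space move of the TCP to a pose.
- move_l(position, feed=0.15, rotation=None, max_force=None): straight line of the TCP; rotation=None keeps the orientation; feed is the mean speed in m/s. With max_force (N) it stops when the force on the tool has changed by that much, and returns True; else False.
- set_joints(angles): joint-space move.
- gripper_to(opening, f_grip=None): finger opening in m; f_grip is the grip in N (None keeps the last); returns when the fingers have stopped.
- hold(seconds).
- inverse_kinematics(position, orientation): joint angles nearest the present ones, or None.
- observe(): the state.
- get_image(name): name is "scene" or "side" or "wrist"; returns (picture, depth): 384x512x3 uint8, red, green, blue; 384x512 float32, m along the optical axis (not along the pixel's ray), 0 where there is no reading.
- get_calibration(name): a dict with "intrinsics" (3x3 intrinsics, pixels), "world_from_camera" (4x4, takes a point from camera to world coordinates). Camera axes: x right, y down, z forward; pixel columns grow to the right and rows downward; lengths in m; the calibration is good to about 2 mm. A picture is of the moment at which its call begins: read the wrist's pose just before it. get_calibration takes no time and is no camera call; for the wrist camera it gives the pose at the moment of the call.
A pose or a line that the arm cannot do raises Unreachable and nothing moves.
- job_done(): hands the job in; it is judged then, once.
The state is a dict: "time_s": time; "q": joint angles; "joint_velocities": joint speeds; "joint_torque": joint torques, N m; "eef_pos": TCP position; "tcp_rot": TCP orientation; "ft_force": force on the tool from outside, world axes, zero at the start; "torque": the same for the moment, N m; "opening": finger opening in m; "grasp_force": force on a finger pad.
Only numpy, scipy, OpenCV 4.12 (cv2) and the standard library are available. Lean on these libraries where they do the work, as an engineer would, in place of code of your own. Each camera call takes 0.05 s, during which the arm holds its last target. There are 200 camera calls.

## Working session

There is one attempt and no reset: what is moved stays moved. The work goes in short steps, each a Python script; the robot and the scene stay as the last script left them, time stands still between calls to the robot, and variables do not carry over. Pictures are saved under pics/ and viewed, at most 14 in all, crops included, and the job is handed in when it is done.

```bash
ls; mkdir -p pics; python3 - <<'E'
from plant import *
import cv2,numpy as np
for n in("scene","side"):
    p,d=get_image(n); c=get_calibration(n)
    np.savez(f"pics/{n}0.npz",p=p,d=d,K=c["intrinsics"],T=c["world_from_camera"])
    cv2.imwrite(f"pics/{n}0.png",cv2.resize(p[...,::-1],(800,600)))
    print(n,np.round(c["intrinsics"],1).tolist(),np.round(c["world_from_camera"],3).tolist())
print(observe())
E
```

```text
pics
scene [[450.8, 0.0, 253.6], [0.0, 450.8, 192.5], [0.0, 0.0, 1.0]] [[-0.388, 0.778, -0.495, 0.964], [0.922, 0.326, -0.21, 0.181], [-0.002, -0.537, -0.843, 0.798], [0.0, 0.0, 0.0, 1.0]]
side [[410.4, 0.0, 253.1], [0.0, 410.4, 187.8], [0.0, 0.0, 1.0]] [[-0.969, -0.148, 0.198, 0.347], [-0.247, 0.572, -0.782, 0.755], [0.002, -0.807, -0.59, 0.648], [0.0, 0.0, 0.0, 1.0]]
{'time_s': 0.1, 'q': array([-1.35710660e+00,  2.21146865e-01,  1.52751397e+00,  2.85330421e-06,
        1.39467097e+00, -1.26093556e-01]), 'joint_velocities': array([-0.00014917, -0.00253824, -0.00242718,  0.00030612, -0.00087565,
       -0.00237361]), 'joint_torque': array([ 4.90650746e-04, -4.98247826e+01, -3.90545833e+01, -9.77124660e-05,
        5.76562088e-03,  2.52674204e-05]), 'eef_pos': array([ 0.20818697, -0.58873259,  0.23029973]), 'tcp_rot': array([-3.13986766e+00, -2.21500778e-04,  3.39782591e-01]), 'ft_force': array([-0.1601841 , -0.01680206,  0.21868594]), 'torque': array([-0.06598462,  0.04793743,  0.00853383]), 'grasp_force': 0.0, 'opening': 0.08566112105263629}
```

View pics/scene0.png

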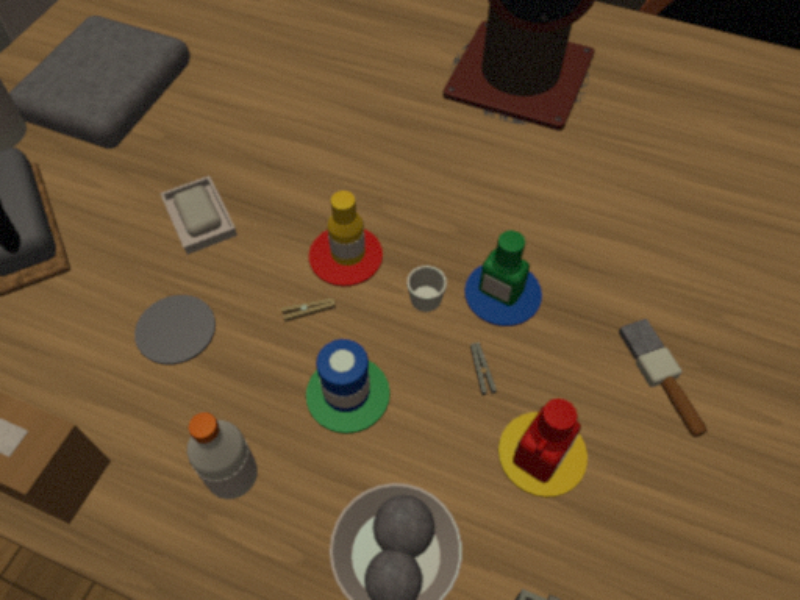

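View pics/side0.png

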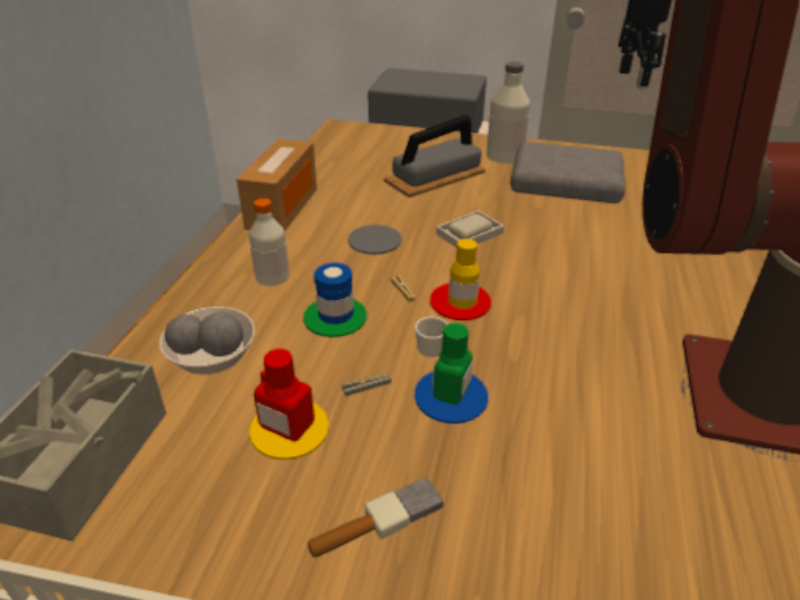

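The scene picture (800x600 view) shows yellow on the red mat (345,255), green on blue (503,292), red on yellow (543,452) and blue on green (347,393). The grey mat (175,329) is empty and the cup is at (427,288). That makes two 2-swaps through grey. Next I locate everything from colour and depth.

```bash
cat > loc.py <<'E'
import cv2,numpy as np
HUE={"red":0,"yellow":26,"green":67,"blue":109}
TOP={"red":.125,"yellow":.117,"green":.117,"blue":.087}
def cloud(p,d,K,T):
    v,u=np.indices(d.shape); K=np.array(K);T=np.array(T)
    P=np.stack([(u-K[0,2])/K[0,0]*d,(v-K[1,2])/K[1,1]*d,d],-1)@T[:3,:3].T+T[:3,3]
    P[d<=0]=9
    return P
def circ(q): 
    (x,y),r=cv2.minEnclosingCircle(q.astype(np.float32)); return np.round([x,y,r],4)
def locate(p,d,K,T,box=(.25,.85,-.5,.5)):
    P=cloud(p,d,K,T); h=cv2.cvtColor(p,cv2.COLOR_RGB2HSV).astype(int); z=P[...,2]
    inb=(P[...,0]>box[0])&(P[...,0]<box[1])&(P[...,1]>box[2])&(P[...,1]<box[3])
    out={}
    for c,H in HUE.items():
        m=inb&(abs((h[...,0]-H+90)%180-90)<(6 if c=="yellow" else 10))&(h[...,1]>(190 if c=="yellow" else 130))&(h[...,2]>50)
        def big(mask):
            n,l,s,_=cv2.connectedComponentsWithStats(mask.astype(np.uint8))
            return l==1+np.argmax(s[1:,4]) if n>1 else mask
        a=big(m&(abs(z-.005)<.008)); zt=np.median(np.sort(z[m&(z>.05)])[-15:]) if (m&(z>.05)).sum()>20 else 0
        t=inb&m&(z>zt-.006) if c!="blue" else inb&(z>zt-.006)&(z<zt+.01)
        if c=="blue": t=big(t&((h[...,1]>130)|(h[...,1]<70)))
        else: t=big(t)
        out[c]=dict(mat=circ(P[a][:,:2]) if a.any() else None,nm=int(a.sum()),top=circ(P[t][:,:2]) if t.any() else None,nt=int(t.sum()),zt=round(float(zt),4))
    return out,P,h
E
python3 - <<'E'
from loc import *
for n in("scene","side"):
    f=np.load(f"pics/{n}0.npz"); o,P,h=locate(f["p"],f["d"],f["K"],f["T"])
    print(n)
    for k,v in o.items(): print(k,v)
    pts=dict(grey=(175,329),cup=(427,288)) if n=="scene" else dict(grey=(375,239),cup=(430,338))
    for k,(u,v) in pts.items():
        u,v=int(u*.64),int(v*.64); q=P[v,u]; 
        near=np.hypot(P[...,0]-q[0],P[...,1]-q[1])<.08
        if k=="grey": s=near&(h[...,1]<60)&(abs(P[...,2]-.005)<.01)
        else: s=near&(P[...,2]>.034)&(P[...,2]<.05)&(h[...,1]<80)
        print(k,q.round(3),circ(P[s][:,:2]),s.sum())
E
```

```text
scene
red {'mat': array([ 0.4537, -0.1129,  0.0554]), 'nm': 946, 'top': array([0.6312, 0.2212, 0.0181]), 'nt': 368, 'zt': 0.1275}
yellow {'mat': array([0.6278, 0.2243, 0.0524]), 'nm': 1134, 'top': array([ 0.4522, -0.1102,  0.0163]), 'nt': 159, 'zt': 0.1193}
green {'mat': array([ 0.6471, -0.0196,  0.0504]), 'nm': 866, 'top': array([0.4316, 0.1063, 0.0164]), 'nt': 177, 'zt': 0.119}
blue {'mat': array([0.4311, 0.11  , 0.0513]), 'nm': 843, 'top': array([ 0.646 , -0.0228,  0.0303]), 'nt': 720, 'zt': 0.0899}
grey [ 0.649 -0.266  0.004] [ 0.6496 -0.2668  0.0529] 1714
cup [0.464 0.013 0.005] [0.4677 0.0426 0.0525] 209
side
red {'mat': array([ 0.4551, -0.1086,  0.0528]), 'nm': 486, 'top': array([0.6295, 0.2226, 0.0196]), 'nt': 200, 'zt': 0.1262}
yellow {'mat': array([0.6274, 0.2248, 0.0538]), 'nm': 797, 'top': array([ 0.4498, -0.1063,  0.0154]), 'nt': 79, 'zt': 0.1179}
green {'mat': array([ 0.645 , -0.0153,  0.0512]), 'nm': 423, 'top': array([0.4303, 0.1112, 0.0166]), 'nt': 135, 'zt': 0.118}
blue {'mat': array([0.4294, 0.1138, 0.0514]), 'nm': 795, 'top': array([ 0.6426, -0.0192,  0.0309]), 'nt': 255, 'zt': 0.0885}
grey [ 0.644 -0.257  0.01 ] [ 0.6457 -0.2614  0.0512] 448
cup [0.475 0.046 0.043] [0.4778 0.0201 0.027 ] 107
```

```bash
cat > rob.py <<'E'
from plant import *
import numpy as np, cv2
from loc import locate
MAT=dict(red=(.4544,-.1105),yellow=(.6276,.2246),green=(.646,-.0175),blue=(.4303,.1119),grey=(.648,-.264))
GZ=dict(red=.108,yellow=.102,green=.101,blue=.074); W=dict(red=.036,yellow=.032,green=.034,blue=.060)
R=[np.pi,0,0]; ZT=.27
def swap(c,src,dst):
    z=GZ[c]-.019
    gripper_to(.085); movep([*src,ZT],R)
    if move_l([*src,z],feed=.15,max_force=15): print("CONTACT going down",observe()["eef_pos"])
    gripper_to(W[c]-.02,f_grip=40); o=observe(); print(c,"grip",round(o["opening"],4),round(o["grasp_force"],1))
    if o["opening"]<W[c]-.012: raise SystemExit("missed")
    move_l([*src,ZT],feed=.15); move_l([*dst,ZT],feed=.2)
    move_l([*dst,z+.012],feed=.15)
    hit=move_l([*dst,z-.003],feed=.02,max_force=6); o=observe()
    print(" placed",hit,o["eef_pos"].round(4),"want z",round(z,4),"open",round(o["opening"],4))
    gripper_to(.085); move_l([*dst,ZT],feed=.2); print(" t",round(observe()["time_s"],1))
def look(tag):
    for n in("scene","side"):
        p,d=get_image(n);c=get_calibration(n); o=locate(p,d,c["intrinsics"],c["world_from_camera"])[0]
        cv2.imwrite(f"pics/{n}{tag}.png",cv2.resize(p[...,::-1],(800,600)))
        print(n,{k:(v["top"].tolist() if v["top"] is not None else None,v["zt"]) for k,v in o.items()})
E
python3 - <<'E'
from rob import *
swap("yellow",(.451,-.1083),MAT["grey"]); look(1)
E
```

```text
yellow grip 0.0308 39.5
 placed True [ 0.6479 -0.264   0.0834] want z 0.083 open 0.0313
 t 10.6
scene {'red': ([0.6806, -0.2419, 0.0013], 0.477), 'yellow': ([0.6494, -0.2643, 0.0161], 0.1193), 'green': ([0.4324, 0.1056, 0.0168], 0.1194), 'blue': ([0.6458, -0.0222, 0.0302], 0.0897)}
side {'red': ([0.6292, 0.2235, 0.0183], 0.1264), 'yellow': ([0.6469, -0.2607, 0.0159], 0.1178), 'green': ([0.4297, 0.1098, 0.0166], 0.1181), 'blue': ([0.6434, -0.0204, 0.0313], 0.0882)}
```

Yellow stands on grey exactly as commanded (mean of the cameras is 0.648,-0.2625), so I'll continue. I'll also look at the freed red mat first, to measure its centre better.

```bash
python3 - <<'E'
from rob import *
for n in("scene","side"):
    p,d=get_image(n);c=get_calibration(n); print(n,locate(p,d,c["intrinsics"],c["world_from_camera"])[0]["red"]["mat"])
swap("red",(.6303,.222),MAT["red"]); look(2)
swap("yellow",MAT["grey"],MAT["yellow"]); look(3)
E
```

```text
scene [ 0.4533 -0.1141  0.0551]
side [ 0.4546 -0.1108  0.0547]
red grip 0.035 40.2
 placed True [ 0.4543 -0.1104  0.0895] want z 0.089 open 0.0351
 t 21.5
scene {'red': ([0.7939, -0.0882, 0.0015], 0.1364), 'yellow': ([0.6486, -0.2648, 0.0158], 0.1191), 'green': ([0.4322, 0.1067, 0.0165], 0.1195), 'blue': ([0.6455, -0.0223, 0.0303], 0.0897)}
side {'red': ([0.4489, -0.0899, 0.0337], 0.4784), 'yellow': ([0.6472, -0.2616, 0.0165], 0.1178), 'green': ([0.4295, 0.1104, 0.0162], 0.1182), 'blue': ([0.6454, -0.0195, 0.031], 0.0883)}
yellow grip 0.0312 39.7
 placed True [0.6275 0.2245 0.0834] want z 0.083 open 0.0313
 t 32.3
scene {'red': ([0.6663, 0.2275, 0.0001], 0.57), 'yellow': ([0.6273, 0.2229, 0.016], 0.1192), 'green': ([0.4329, 0.1057, 0.0163], 0.1197), 'blue': ([0.6352, 0.2718, 0.0074], 0.3139)}
side {'red': ([0.6183, 0.2413, 0.0326], 0.5358), 'yellow': ([0.6252, 0.225, 0.0163], 0.1181), 'green': ([0.4295, 0.1109, 0.016], 0.118), 'blue': ([0.6435, -0.0187, 0.0301], 0.0886)}
```

View pics/scene3.png

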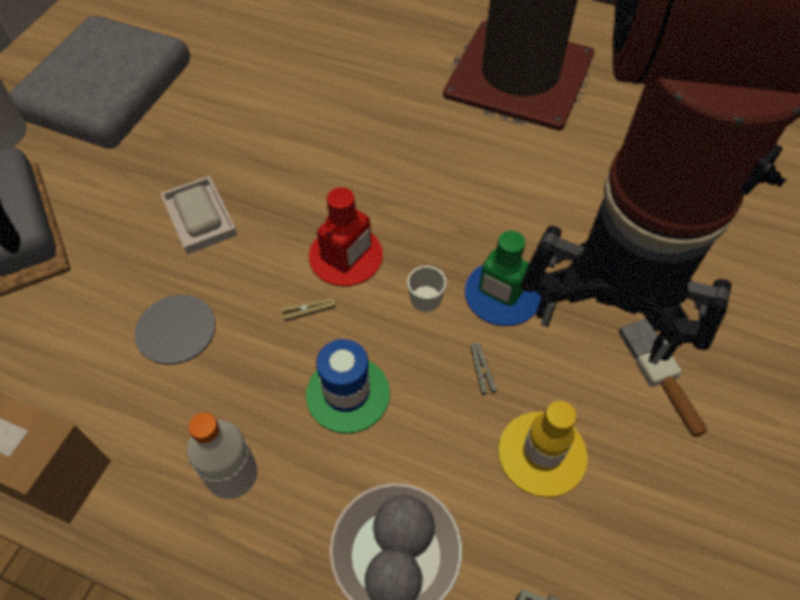

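The red jug stands on the red mat (345,255) and the yellow bottle on the yellow mat (543,452). Both are upright and the cup at (427,288) hasn't moved. Next is the second swap.

```bash
python3 - <<'E'
from rob import *
swap("green",(.431,.1085),MAT["grey"])
swap("blue",(.6445,-.0207),MAT["blue"])
swap("green",MAT["grey"],MAT["green"])
movep([.208,-.589,.27],R)
for n in("scene","side"):
    p,d=get_image(n);c=get_calibration(n); o=locate(p,d,c["intrinsics"],c["world_from_camera"],(.35,.75,-.35,.35))[0]
    cv2.imwrite(f"pics/{n}9.png",cv2.resize(p[...,::-1],(800,600)))
    for k,v in o.items(): print(n,k,v)
E
```

```text
green grip 0.0331 39.5
 placed True [ 0.6479 -0.2641  0.0824] want z 0.082 open 0.033
 t 42.7
blue grip 0.0586 43.2
 placed True [0.4303 0.1119 0.0561] want z 0.055 open 0.0591
 t 52.5
green grip 0.0332 39.8
 placed True [ 0.6458 -0.0176  0.0824] want z 0.082 open 0.0333
 t 62.6
scene red {'mat': array([ 0.4535, -0.1128,  0.0544]), 'nm': 716, 'top': array([ 0.4556, -0.1108,  0.0182]), 'nt': 211, 'zt': 0.1276}
scene yellow {'mat': array([0.6276, 0.2233, 0.0519]), 'nm': 1461, 'top': array([0.6276, 0.2222, 0.0157]), 'nt': 262, 'zt': 0.1196}
scene green {'mat': array([ 0.647 , -0.019 ,  0.0504]), 'nm': 935, 'top': array([ 0.6469, -0.0182,  0.0161]), 'nt': 233, 'zt': 0.119}
scene blue {'mat': array([0.4317, 0.1092, 0.051 ]), 'nm': 801, 'top': array([0.4313, 0.1095, 0.0302]), 'nt': 561, 'zt': 0.0899}
side red {'mat': array([ 0.4545, -0.1084,  0.0527]), 'nm': 427, 'top': array([ 0.4546, -0.1078,  0.0191]), 'nt': 104, 'zt': 0.1265}
side yellow {'mat': array([0.6279, 0.2249, 0.0538]), 'nm': 1049, 'top': array([0.6258, 0.2253, 0.016 ]), 'nt': 162, 'zt': 0.1181}
side green {'mat': array([ 0.6447, -0.0152,  0.0512]), 'nm': 486, 'top': array([ 0.6429, -0.0146,  0.0153]), 'nt': 80, 'zt': 0.118}
side blue {'mat': array([0.4288, 0.1137, 0.0513]), 'nm': 714, 'top': array([0.4297, 0.1127, 0.0301]), 'nt': 401, 'zt': 0.089}
```

View pics/scene9.png

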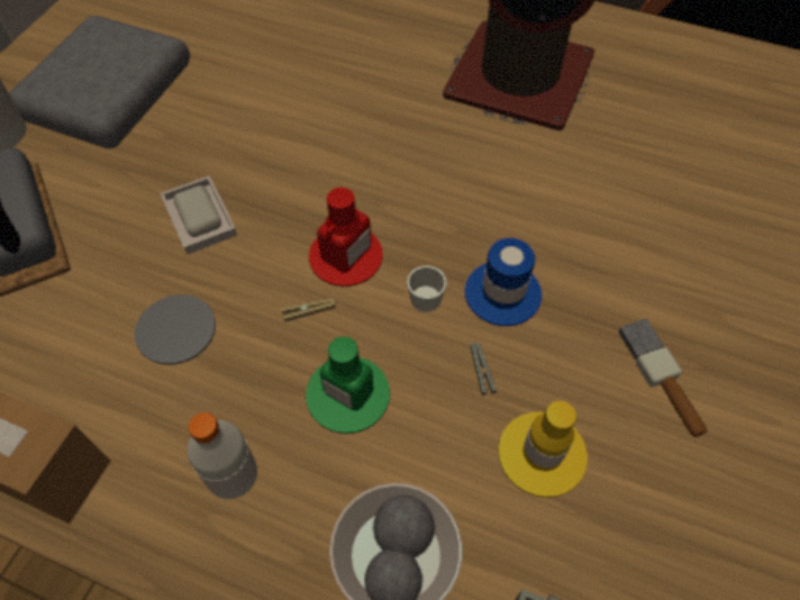

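All four products stand upright on their own mats, within about 3 mm of centre. Grey (175,329) is empty and the cup (427,288) is where it started.

```bash
python3 -c "
from plant import *
print(job_done())"
```

```text
the job is handed in; nothing more can be done
None
```

I've handed the job in: all four products stand upright on their own mats, within about 3 mm of centre by both cameras; the grey mat is empty, the dosing cup is where it started, and it took about 65 s of the 128 s allowed.

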